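# Level the pouring stand and set the painted panel on it

## Task

The painted panel is about to get its clear resin coat, so the aluminium levelling stand has to be level first: turn its two black foot knobs until the bubble of each of its two spirit levels sits midway between the lines. Lay the panel, painted face up, centred on the four orange cones so that it rests on all of them; set it down gently, never drop it. The stand must be level at the end, with the panel on it, and the tape, ink bottle, timer and mug left where they are.

Things in the scene. Friction and masses are not known exactly. Their poses are not given: they have to be found in the camera images.
- stand: levelling stand, fixed to the table, 220 (x) x 240 (y) mm; origin on the table under the middle of its plate, z up, x to the ball-foot edge (away from the robot, yaw within 10 degrees), y to the left knob. It stands on a fixed ball foot at x 85, y 0 mm and two screw feet at x -85, y +95 (left) and -95 mm (right); a black hand knob tops each screw
- plate: tilting aluminium plate of the stand, 10 mm thick; origin at the ball foot, half-way through the plate, 33 mm above the table; z square to the plate, x and y as the stand's when level. A knob turned clockwise (from above) raises the plate at that knob by 1.91 mm per rad, anticlockwise lowers it; its height at the ball foot and at the other knob stays. Tilt up to 3 degrees
- left_knob_grip (a point): middle of the left black fluted round knob, on its axis (upright within 2 degrees): diameter 45 mm, 30 mm high (15 mm above and below this point). It stays at this height, 73 mm above the table, as it turns; 15 to 25 mm of clear space between it and the plate. Stays where left (friction 0.06 N m)
- right_knob_grip (a point): middle of the right black knob, same as the left one.
- left_vial (a point): middle of the left tubular spirit level, let into the plate between the left knob and the cones, on the line from the ball foot to the left knob: bright green tube 52 mm long, 11 mm thick, its top 6 mm above the plate (this point), two black lines 14 mm apart round its middle.
- right_vial (a point): middle of the right tubular spirit level, on the line from the ball foot to the right knob; same as the left one.
- left_bubble (a point): middle of the pale bubble (11 mm long) of the left spirit level. It stands nearer the knob when the plate is too high at the left knob, and nearer the ball foot when too low: it runs 3.7 mm per rad of that knob (1.95 mm per mm of height) and does not answer to the other knob. In the middle of the tube, between the lines, that side is right.
- right_bubble (a point): middle of the pale bubble of the right spirit level; it answers to the right knob in the same way.
- supports (a point): middle of the rectangle of the four orange plastic cones on the plate, at the height of their tips, 22 mm above the plate; axes as the plate's. The tips, 6 mm wide, stand at x +-17 mm and y +-50 mm from here. The point lies 30 mm from the plate's middle towards the ball foot, so 55 mm from the ball foot.
- panel: loose solid birch block, 60 (x) x 150 (y) x 22 (z) mm, about 0.14 kg, top face painted with a seascape in stripes, bare wood sides; origin at the centre of its underside, z up through the painted face. It is to lie with its long side along the plate's y, either way round.
- masking_tape: roll of masking tape lying flat, 94 mm across, 25 mm high; origin under its centre. Leave alone.
- ink: ink bottle, 47 mm across, 67 mm high, standing; origin under its centre. Leave alone.
- timer: wind-up timer standing on its foot, 31 x 53 x 54 mm; origin under its centre. Leave alone.
- mug: green mug, 80 mm across, 94 mm high, handle to its own -y; origin under its middle. Leave alone.

How it is judged:
At the end, for the whole second after the job is handed in: plate level within 0.008 rad (bubbles between their lines); panel at rest, face up, on all four cones, centred within 13 mm across and 22 mm along, square to the plate within 0.2 rad; tape, ink bottle, timer and mug within 30 mm of where they were (angle between plate's own z axis and vertical below 0.008 rad and x of panel in the frame of supports between -0.013 and 0.013 m and y of panel in the frame of supports between -0.022 and 0.022 m and z of panel in the frame of supports between -0.003 and 0.003 m and angle between the y axis of panel and the y axis of plate, either way round below 0.2 rad and angle between panel's own z axis and vertical below 0.03 rad and linear speed of panel below 0.01 m/s and distance of each of masking_tape, ink, timer, mug from where it was at the start of the episode below 0.03 m); the robot touches nothing.
It fails at once if the panel is dropped (falls freely by more than about 2 cm) (linear speed of panel above 0.65 m/s and contact force between the fingers and panel below 0.05 N).
It fails at once if the roll of masking tape is pushed away or knocked over (distance of masking_tape from where it was at the start of the episode above 0.04 m or angle between masking_tape's own z axis and vertical above 0.5 rad).
It fails at once if the ink bottle is pushed away or knocked over (distance of ink from where it was at the start of the episode above 0.04 m or angle between ink's own z axis and vertical above 0.5 rad).
It fails at once if the timer is pushed away or knocked over (distance of timer from where it was at the start of the episode above 0.04 m or angle between timer's own z axis and vertical above 0.5 rad).
It fails at once if the mug is pushed away or knocked over (distance of mug from where it was at the start of the episode above 0.04 m or angle between mug's own z axis and vertical above 0.5 rad).
It also fails if it takes over 72 s, if anything falls off the work surface, if the arm or the gripper's body presses on something with over 40 N, if the wrist force passes 120 N, or if a joint passes its speed limit or range.

## Robot

A 6-joint arm with a two-finger parallel gripper is mounted at the origin on the work surface; the furniture and walls round the work are solid. World frame = base frame: x ahead of the robot, y to its left, z up, the work surface at z = 0. Lengths are in m, angles in rad, forces in N, time in s.
With the tool pointing down it reaches from about 0.425 to 0.925 m from the base axis. Payload 12.5 kg.
Tool frame: the origin (TCP) lies between the finger pads; the fingertips stand manip.tip_reach ahead of it and the grasp point (between the pads) lies 5 mm behind it (manip.tip_reach is the distance from the TCP to the fingertips, in m); z points along the fingers, y is the line along which they close (so a half turn about z gives the same grasp; the last joint's range is limited). The gripper opens to 85 mm and grips with 20 to 120 N. Pads are 22 mm wide; open, the fingers measure 114 mm over their backs; the gripper's body (76 mm by 85 mm) begins 54 mm behind the grasp point. The pads swing forward as they close: fully open they stand 13 mm farther back than shut.
Start: joints at [1.197, 0.491, 1.559, -0, 1.092, -0.106], TCP at [0.165, 0.603, 0.245] pointing down, gripper open.
Joint ranges: [-3.1, 3.1], [-0.84, 2.19], [0.05, 2.79], [-1.13, 4.28], [0.06, 2.93], [-2.69, 2.69]. Speed limits (rad/s): [2.22, 2.22, 2.79, 3.14, 3.14, 3.14].

## Interface

Orientations are given as a rotation vector (axis times angle).
In Python, from rig import manip gives the robot as it stands. The module is installed in compiled form; this text tells all that it offers.
- The arm moves only by the shell command python3 -m crank 'ROWS' [OPENING] [FORCE]. ROWS is JSON, a list that holds one entry, the list of rows, each a list of 4 numbers: the shift along the world's x, y, z in cm, then the turn about the world's z in degrees. In form: [[[tx, ty, tz, yaw], ...]]. A call has 1 to 20 rows; each row is the pose to reach, as a shift and turn from the pose commanded when the call began; what a row does not reach only later rows make up. A row lasts 1/8 s, in which the tool goes at most 62.5 mm and 10.7 degrees, less where a joint would pass 70% of its speed; a pose out of reach is approached as far as the arm can. A call with a gripper value outside its range is refused whole. OPENING is the opening, from 0 (shut) to 1 (fully open), set as the call begins (- or left out, the last holds). The fingers move at their own pace and stop on an object; FORCE is the grip in N (left out, the last holds). Time passes only in rows, so rows that repeat a pose let the fingers close. It gives the time, the measured TCP pose, the force, the opening and the grip force at its end, in the units of the state.
- manip.read_state(): the state, without advancing time (a new reading comes with each control period).
- manip.grab_frame(name): name is "scene" or "top" or "wrist"; returns (picture, depth): 384x512x3 uint8, blue, green, red; 384x512 float32, m along the optical axis (not along the pixel's ray), 0 where there is no reading.
- manip.calibration(name): a dict with "fov_y" (degrees; the focal length in pixels is half the picture's height over the tangent of half this angle, whatever the lens; pixels are square), "cx", "cy" (the principal point, pixels), "R" (3x3) and "t" (3): a world point X has camera coordinates R X + t. Camera axes: x right, y down, z forward; pixel columns grow to the right and rows downward; lengths in m; the calibration is good to about 2 mm. A picture is of the moment at which its call begins: read the wrist's pose just before it. calibration takes no time and is no camera call; for the wrist camera it gives the pose at the moment of the call.
- manip.sign_off(): hands the job in; it is judged then, once.
Trained networks look in the newest picture that a camera, given by its name, has taken for a name from the list of things; names that differ only in an ending like _2 or _b are one class to them, and where a whole thing is asked for, a point or a joint stands for the part that bears it (a point fixed in the world has none). Each returns a list of dicts, best first, with "conf" (0 to 1); they miss things now and then, are a little off and sometimes report something else, mostly with a low value. They report only what shows in the picture. A call takes as long as a camera call.
- manip.look_for(camera, target): "at" ([x, y, z] in m, in world coordinates, good to about 4 mm: the middle of the surface that is visible of it).
- manip.landmark_of(camera, target): "at" ([x, y, z] in m, in world coordinates, good to about 4 mm: a listed point, or the origin of a listed thing).
The state is a dict: "t": time; "qpos": joint angles; "joint_velocities": joint speeds; "joint_torque": joint torques, N m; "tool_pos": TCP position; "eef_rot": TCP orientation; "contact_force": force on the tool from outside, world axes, zero at the start; "moment": the same for the moment, N m; "width": opening from 0.0 (shut) to 1.0 (fully open); "grasp_force": force on a finger pad.
Only numpy, scipy, OpenCV 4.12 (cv2) and the standard library are available. Lean on these libraries where they do the work, as an engineer would, in place of code of your own. Each camera call takes 0.05 s, during which the arm holds its last target. There are 200 camera calls.

## Working session

There is one attempt and no reset: what is moved stays moved. The work goes in short steps, Python scripts to look and compute and a shell command to move; the robot and the scene stay as the last step left them, time stands still between calls to the robot, and variables do not carry over. Pictures are saved under pics/ and viewed, at most 10 in all, crops included, and the job is handed in when it is done.

```bash
mkdir -p pics
python3 - <<'E'
from rig import manip
import cv2,numpy as np
s=manip.read_state();print(s['t'],s['tool_pos'],s['eef_rot'],s['contact_force'],manip.tip_reach)
a,_=manip.grab_frame('top');b,_=manip.grab_frame('scene')
cv2.imwrite('pics/a.png',cv2.resize(np.vstack([a,b]),(450,675)[::1]) if 0 else np.hstack([cv2.resize(a,(400,300)),cv2.resize(b,(400,300))]))
cv2.imwrite('pics/top.png',a)
for n in ['stand','left_knob_grip','right_knob_grip','left_vial','right_vial','left_bubble','right_bubble','supports','panel','masking_tape','ink','timer','mug']:
  for c in ['top','scene']:
    r=manip.landmark_of(c,n)
    print(n,c,[(np.round(x['at'],3).tolist(),round(x['conf'],2)) for x in r[:2]])
E
```

```text
0.0 [0.16529283 0.60250484 0.24469256] [-4.19377774e-01 -3.11322243e+00  1.80637647e-03] [0.41817662 0.36229102 0.34656596] 0.014
stand top [([0.571, -0.052, -0.001], 0.77)]
stand scene [([0.572, -0.053, 0.001], 0.75)]
left_knob_grip top [([0.501, 0.055, 0.07], 0.69)]
left_knob_grip scene [([0.657, -0.068, 0.032], 0.32)]
right_knob_grip top [([0.474, -0.132, 0.069], 0.6)]
right_knob_grip scene [([0.474, -0.137, 0.072], 0.57)]
left_vial top [([0.548, 0.017, 0.039], 0.82)]
left_vial scene [([0.551, 0.015, 0.04], 0.66), ([0.47, -0.351, 0.002], 0.55)]
right_vial top [([0.528, -0.118, 0.04], 0.64)]
right_vial scene [([0.528, -0.115, 0.042], 0.87)]
left_bubble top [([0.599, 0.227, 0.002], 0.63)]
left_bubble scene []
right_bubble top []
right_bubble scene []
supports top [([0.6, -0.062, 0.057], 0.79)]
supports scene [([0.598, -0.063, 0.06], 0.59), ([0.336, -0.291, -0.0], 0.44)]
panel top [([0.601, 0.228, -0.0], 0.97)]
panel scene [([0.599, 0.228, 0.003], 0.82), ([0.571, -0.056, 0.003], 0.21)]
masking_tape top [([0.603, -0.317, 0.002], 0.82)]
masking_tape scene [([0.611, -0.313, -0.003], 0.74)]
ink top [([0.725, 0.175, -0.001], 0.53), ([0.55, 0.02, 0.044], 0.41)]
ink scene [([0.726, 0.18, -0.001], 0.81), ([0.549, 0.016, 0.039], 0.69)]
timer top [([0.472, -0.352, -0.001], 0.81)]
timer scene [([0.472, -0.35, -0.002], 0.65)]
mug top [([0.337, -0.291, 0.001], 0.88)]
mug scene [([0.335, -0.294, -0.001], 0.69), ([0.51, 0.049, 0.072], 0.42)]
```

View pics/top.png

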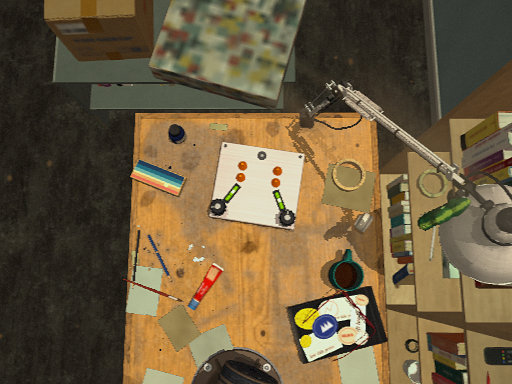

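```bash
cat > h.py <<'E'
from rig import manip
import cv2,numpy as np
def K(n):
    c=manip.calibration(n);f=192/np.tan(np.radians(c['fov_y'])/2)
    return f,c['cx'],c['cy'],np.array(c['R']),np.array(c['t'])
def cloud(n):
    f,cx,cy,R,t=K(n);im,d=manip.grab_frame(n)
    v,u=np.mgrid[:384,:512];P=np.stack([(u-cx)/f*d,(v-cy)/f*d,d],-1)
    return im,d,(P-t)@R
E
python3 - <<'E'
from h import *
s=manip.read_state();from scipy.spatial.transform import Rotation as Ro
f,cx,cy,R,t=K('wrist');c=-R.T@t;T=Ro.from_rotvec(s['eef_rot']).as_matrix()
print(f,cx,cy,'cam in tool',T.T@(c-s['tool_pos']),'R',np.round(T.T@R.T,2).tolist(),'\n',np.round(T,2).tolist())
im,d,W=cloud('top')
m=(W[...,2]>.014)&(W[...,2]<.035)&(np.hypot(W[...,0]-.6,W[...,1]-.228)<.1)&(d>0)
p=W[m][:,:2].astype(np.float32);r=cv2.minAreaRect(p*1000);print(m.sum(),r,cv2.boxPoints(r).tolist())
# tall things near
m=(d>0)&(abs(W[...,0]-.55)<.3)&(abs(W[...,1])<.4)&(W[...,2]>.12)
q=W[m];print(m.sum(), q.min(0) if len(q) else '', q.max(0) if len(q) else '')
E
```

```text
266.1435748436377 253.65561773105082 189.14868043269286 cam in tool [ 0.07439597 -0.00116859 -0.12825359] R [[-0.0, -0.96, -0.29], [1.0, -0.0, -0.0], [-0.0, -0.29, 0.96]] 
 [[-0.96, 0.26, 0.0], [0.26, 0.96, 0.0], [0.0, 0.0, -1.0]]
1076 ((597.4358520507812, 231.65411376953125), (151.36802673339844, 60.4403190612793), 68.26786804199219) [[541.3402099609375, 172.53887939453125], [597.4847412109375, 150.1597900390625], [653.531494140625, 290.76934814453125], [597.386962890625, 313.1484375]]
3037 [ 0.40096541 -0.39997974  0.12102422] [ 0.78151389 -0.18103709  0.52602237]
```

View pics/a.png

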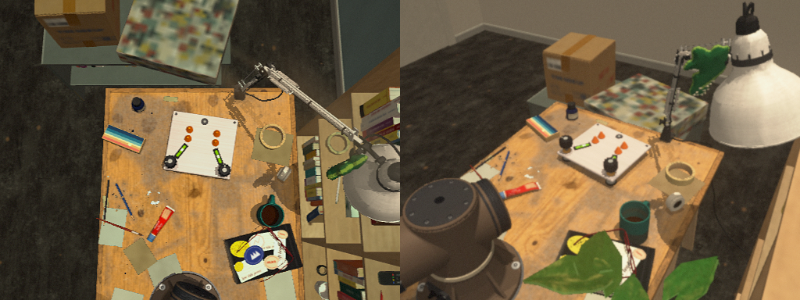

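```bash
python3 -m crank '[[[3.5,-5,0,0],[7,-10,0,0],[10.5,-15,0,0],[14,-20,0,1],[17.5,-25,0,2],[21,-30,0,3],[24.5,-35.5,0,4],[28,-41,0,5],[31,-46.5,-1,6],[34,-51.5,-3,7],[37,-56.5,-5,7],[40.5,-61.5,-6.5,7],[43.5,-66,-7.5,7],[43.5,-66,-7.5,7],[43.5,-66,-7.5,7],[43.5,-66,-7.5,7]]]' 1
cat > look.py <<'E'
from h import *
import sys
n=sys.argv[1]
im,_=manip.grab_frame('wrist');f,cx,cy,R,t=K('wrist')
for k in ['left_vial','right_vial','left_bubble','right_bubble','left_knob_grip','right_knob_grip','supports']:
    r=manip.landmark_of('wrist',k)
    print(k,[(np.round(x['at'],4).tolist(),round(x['conf'],2),[round(float(v)) for v in ((lambda q:(f*q[0]/q[2]+cx,f*q[1]/q[2]+cy))(R@x['at']+t))]) for x in r[:2]])
np.save(n+'.npy',im);cv2.imwrite('pics/%s.png'%n,cv2.resize(im,(768,576),interpolation=cv2.INTER_CUBIC))
E
python3 look.py w1
```

```text
t: 3.45
tool_pos: [0.6, -0.0563, 0.1708]
eef_rot: [0.227, 3.133, 0.0]
contact_force: [0.5, -0.0, -0.4]
width: 0.999
grasp_force: 0.0
left_vial [([0.5521, 0.0172, 0.0385], 0.77, [324, 126])]
right_vial [([0.5263, -0.1133, 0.0417], 0.64, [183, 119])]
left_bubble [([0.5536, 0.0135, 0.0416], 0.66, [321, 128])]
right_bubble [([0.5263, -0.1111, 0.0428], 0.47, [185, 119])]
left_knob_grip [([0.5031, 0.0546, 0.0741], 0.64, [380, 57])]
right_knob_grip [([0.4741, -0.1376, 0.0743], 0.97, [126, 56])]
supports [([0.6032, -0.0583, 0.0593], 0.83, [253, 194]), ([0.5488, 0.0187, 0.0392], 0.29, [325, 122])]
```

View pics/w1.png

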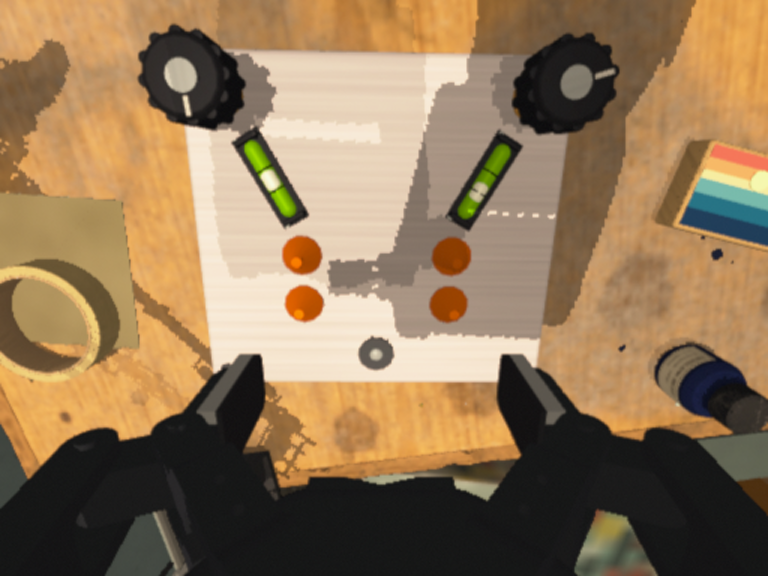

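```bash
cat > rect.py <<'E'
from h import *
import sys
# rectify each vial: columns along ball foot -> knob (right = knob), 0.1 mm/px
S=np.array([.571,-.0525]);yaw=np.radians(-8.2)
L=lambda x,y:S+np.array([x*np.cos(yaw)-y*np.sin(yaw),x*np.sin(yaw)+y*np.cos(yaw)])
def rect(im):
    f,cx,cy,R,t=K('wrist');out=[]
    B=L(.085,0)
    for sgn,v in ((1,VL),(-1,VR)):
        k=L(-.085,sgn*.095);e=(k-B)/np.linalg.norm(k-B);n=np.array([-e[1],e[0]])
        a=np.arange(-36,36,.1)/1e3;b=np.arange(-12,12,.1)/1e3
        P=v[None,None]+a[None,:,None]*e+b[:,None,None]*n
        P=np.dstack([P,np.full(P.shape[:2],.042)])@R.T+t
        m=np.float32(P[...,:2]/P[...,2:]*f+[cx,cy])
        o=cv2.remap(im,m[...,0],m[...,1],cv2.INTER_CUBIC);out.append(o)
        s=o[110:130].astype(float).mean(0);print(np.round(s[::20]).astype(int).tolist())
    return np.vstack(out)
VL=np.array([.5505,.0165]);VR=np.array([.527,-.1145])
if __name__=='__main__':
    im,_=manip.grab_frame('wrist');o=rect(im);cv2.imwrite('pics/%s.png'%sys.argv[1],o)
E
python3 rect.py r1 >/dev/null
```

```text
(no output)
```

View pics/r1.png

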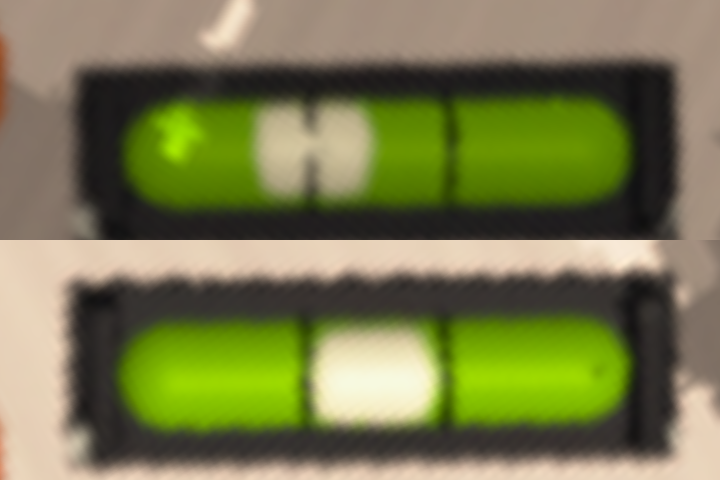

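```bash
python3 -m crank '[[[-4,5,0,0],[-8,9.5,0,0],[-9.9,11.1,-1,0],[-9.9,11.1,-4.5,0],[-9.9,11.1,-8,0],[-9.9,11.1,-10.1,0],[-9.9,11.1,-10.1,0],[-9.9,11.1,-10.1,0]]]' 1 && python3 -m crank '[[[0,0,0,0],[0,0,0,0],[0,0,0,0],[0,0,0,0],[0,0,0,0],[0,0,0,0]]]' 0 35
```

```text
t: 4.9
tool_pos: [0.5017, 0.0537, 0.07]
eef_rot: [0.229, 3.132, 0.0]
contact_force: [0.2, -0.4, 0.2]
width: 1.002
grasp_force: 0.0
t: 5.65
tool_pos: [0.5015, 0.0527, 0.0704]
eef_rot: [0.228, 3.132, -0.002]
contact_force: [-3.5, -12.1, 12.2]
width: 0.515
grasp_force: 34.2
```

```bash
python3 -m crank '[[[0,-0.1,0,-8],[0,-0.1,0,-18],[0,-0.1,0,-28],[0,-0.1,0,-38],[0,-0.1,0,-48],[0,-0.1,0,-58],[0,-0.1,0,-68],[0,-0.1,0,-78],[0,-0.1,0,-88],[0,-0.1,0,-96],[0,-0.1,0,-102],[0,-0.1,0,-102],[0,-0.1,0,-102]]]' && python3 -m crank '[[[0,0,0,0],[0,0,0,0],[0,0,0,0],[0,0,2.5,0],[0,0,7,0],[4,-4,10,10],[8,-9,10,20],[9.9,-11,10,30],[9.9,-11,10,40],[9.9,-11,10,50],[9.9,-11,10,60],[9.9,-11,10,70],[9.9,-11,10,80],[9.9,-11,10,90],[9.9,-11,10,102],[9.9,-11,10,102],[9.9,-11,10,102]]]' 1; python3 rect.py r2 >/dev/null
```

```text
t: 7.28
tool_pos: [0.5039, 0.054, 0.0704]
eef_rot: [2.577, 1.792, 0.009]
contact_force: [11.3, 15.0, 3.2]
width: 0.515
grasp_force: 35.2
t: 9.4
tool_pos: [0.6003, -0.0573, 0.1693]
eef_rot: [-0.234, -3.133, -0.0]
contact_force: [-0.1, -0.0, 0.1]
width: 0.996
grasp_force: 0.0
```

View pics/r2.png

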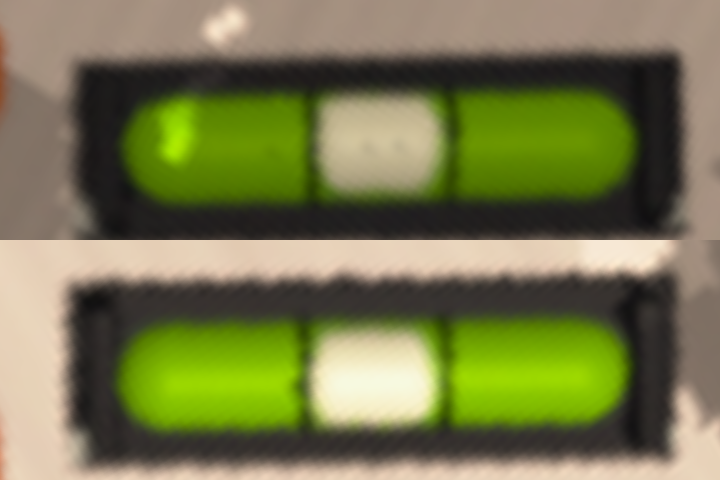

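Run:
```python
from h import *
im,d,W=cloud('wrist')
h=cv2.cvtColor(im,cv2.COLOR_BGR2HSV)
m=((h[...,0]<14)&(h[...,1]>200)&(h[...,2]>90)&(abs(W[...,0]-.6)<.06)&(abs(W[...,1]+.06)<.09)&(W[...,2]>.04)).astype(np.uint8)
n,l,s,c=cv2.connectedComponentsWithStats(m)
T=[]
for i in range(1,n):
    if s[i,4]>60:
        p=W[l==i];q=p[p[:,2]>p[:,2].max()-.004];T.append(q.mean(0));print(s[i,4],np.round(q.mean(0),4),len(q))
T=np.array(T);print(T.mean(0))
a=T[T[:,1]>-.06];b=T[T[:,1]<-.06];v=a.mean(0)-b.mean(0);print(np.degrees(np.arctan2(v[1],v[0])),np.linalg.norm(v))
print([(x['at'],x['conf']) for x in manip.landmark_of('wrist','panel')[:2]])
```

```text
430 [ 0.5767 -0.1067  0.0581] 44
476 [ 0.5926 -0.0092  0.0589] 74
374 [ 0.6092 -0.1116  0.0568] 49
421 [ 0.6258 -0.0145  0.0591] 58
[ 0.60107898 -0.06049881  0.05823908]
80.49580710957846 0.09869160663636907
[]
```

```bash
python3 -m crank '[[[0,5,3,-10],[0,10,3,-20],[0,15,3,-30],[0,20,2,-40],[0,25,1,-50],[0,28.8,0,-60],[0,28.8,0,-70],[0,28.8,0,-80],[-0.1,28.8,0,-90],[-0.2,28.8,0,-100],[-0.2,28.8,-5,-103.5],[-0.2,28.8,-9,-103.5],[-0.2,28.8,-9,-103.5],[-0.2,28.8,-9,-103.5]]]' 1
python3 - <<'E'
from h import *
im,d,W=cloud('wrist');cv2.imwrite('pics/p1.png',im)
h=cv2.cvtColor(im,cv2.COLOR_BGR2HSV)
print([(x['at'],x['conf']) for x in manip.landmark_of('wrist','panel')[:2]],manip.tip_reach)
m=(W[...,2]>.014)&(W[...,2]<.03)&(np.hypot(W[...,0]-.598,W[...,1]-.231)<.1)&(d>0)
r=cv2.minAreaRect(W[m][:,:2].astype(np.float32)*1000);print(r)
E
```

```text
t: 11.3
tool_pos: [0.599, 0.2309, 0.0807]
eef_rot: [2.602, 1.759, 0.002]
contact_force: [0.1, -0.9, 0.2]
width: 1.001
grasp_force: 0.0
[] 0.014
((597.5337524414062, 228.32870483398438), (150.1551971435547, 60.35668182373047), 68.05109405517578)
```

View pics/p1.png

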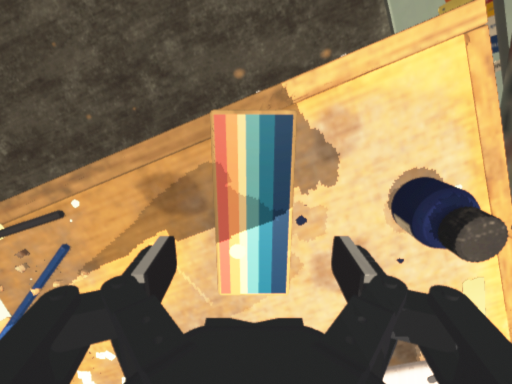

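```bash
python3 -m crank '[[[-0.15,-0.25,-2,0],[-0.15,-0.25,-4,0],[-0.15,-0.25,-5.2,0],[-0.15,-0.25,-6,0],[-0.15,-0.25,-6,0],[-0.15,-0.25,-6,0]]]' 1 && python3 -m crank '[[[0,0,0,0],[0,0,0,0],[0,0,0,0],[0,0,0,0],[0,0,0,0],[0,0,0,0]]]' 0 30
```

```text
t: 12.15
tool_pos: [0.5971, 0.2284, 0.0198]
eef_rot: [2.602, 1.76, 0.001]
contact_force: [-0.0, -0.5, 0.3]
width: 0.998
grasp_force: 0.0
t: 12.9
tool_pos: [0.5971, 0.2283, 0.02]
eef_rot: [2.602, 1.76, 0.001]
contact_force: [-0.7, -0.1, 5.2]
width: 0.689
grasp_force: 32.9
```

```bash
python3 -m crank '[[[0,0,1,0],[0,0,3,0],[0,0,6,0],[0,-1,9.5,0],[0,-4,12,1],[0.1,-8,12,3],[0.2,-12.5,12,5],[0.3,-17,12,7],[0.4,-21.5,12,9],[0.4,-25.5,12,11],[0.4,-28,12,13],[0.4,-28.9,11,13],[0.4,-28.9,9,13],[0.4,-28.9,7.8,13],[0.4,-28.9,7.5,13],[0.4,-28.9,7.5,13],[0.4,-28.9,7.5,13]]]'
python3 - <<'E'
from h import *
im,d,W=cloud('scene');a,d2,W2=cloud('top');b,_=manip.grab_frame('wrist')
cv2.imwrite('pics/h1.png',np.hstack([cv2.resize(im[120:240,300:470],None,fx=2.3,fy=2.3),cv2.resize(b,(368,276))]))
for c in('scene','top'): print([(np.round(x['at'],4),x['conf']) for x in manip.landmark_of(c,'panel')[:2]])
print([(np.round(x['at'],4),x['conf']) for x in manip.look_for('wrist','panel')[:2]])
E
```

```text
t: 15.02
tool_pos: [0.6011, -0.0606, 0.0949]
eef_rot: [2.385, 2.043, 0.001]
contact_force: [0.3, -0.5, -2.4]
width: 0.696
grasp_force: 33.4
[(array([ 0.6021, -0.0586,  0.0772]), 0.97)]
[]
[(array([ 0.6027, -0.0337,  0.0981]), 0.84)]
```

View pics/h1.png

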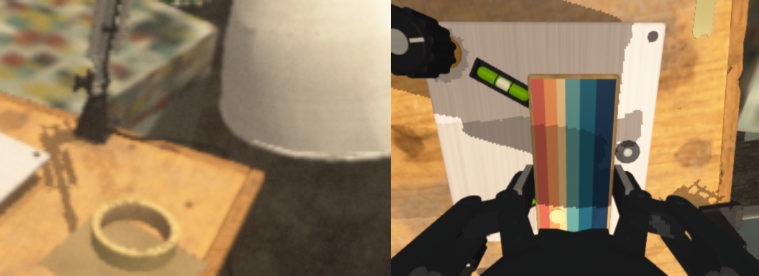

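```bash
python3 -m crank '[[[0,0,-0.5,0],[0,0,-1,0],[0,0,-1.2,0],[0,0,-1.3,0],[0,0,-1.3,0],[0,0,-1.3,0]]]'; python3 -m crank '[[[0,0,-0.1,0],[0,0,-0.2,0],[0,0,-0.2,0],[0,0,-0.2,0]]]'
```

```text
t: 16.08
tool_pos: [0.6009, -0.0608, 0.0814]
eef_rot: [2.386, 2.043, 0.0]
contact_force: [0.5, -1.1, -1.3]
width: 0.688
grasp_force: 33.4
t: 16.58
tool_pos: [0.6009, -0.0608, 0.0798]
eef_rot: [2.386, 2.043, 0.001]
contact_force: [-3.3, -0.3, 5.7]
width: 0.692
grasp_force: 34.2
```

Contact is made (+7 N). Release a little first, then fully, and back off upward.

```bash
python3 -m crank '[[[0,0,0,0],[0,0,0,0],[0,0,0,0],[0,0,0,0]]]' 0.8 && python3 -m crank '[[[0,0,0,0],[0,0,0,0],[0,0,0,0],[0,0,1,0],[0,0,3,0],[0,0,7,0],[0,0,10,0],[1,0,12,10],[2,0,12,20],[3,0,12,30],[4,0,12,40],[5,0,12,50],[5.5,0,12,60],[6,0,12,70],[6,0,12,80],[6,0,12,90],[6,0,12,90],[6,0,12,90]]]' 1; sed -i "s/if __name__/VL=VL;VR=VR\nif __name__/" rect.py
python3 - <<'E'
import rect;from h import *
im,d,W=cloud('wrist');o=rect.rect(im)
cv2.imwrite('pics/f1.png',np.hstack([cv2.resize(o,(400,267)),cv2.resize(im[:300],(456,267))])[:, :800])
m=(W[...,2]>.076)&(W[...,2]<.09)&(W[...,0]>.53)&(abs(W[...,0]-.6)<.07)&(abs(W[...,1]+.06)<.1)&(d>0)
p=W[m];print(m.sum(),p[:,2].mean(),p[:,2].std(),cv2.minAreaRect(p[:,:2].astype(np.float32)*1000))
A=np.c_[p[:,:2],np.ones(len(p))];print('slopes',np.linalg.lstsq(A,p[:,2],rcond=None)[0])
print([(np.round(x['at'],4),x['conf']) for x in manip.landmark_of('wrist','panel')[:2]])
E
```

```text
t: 17.08
tool_pos: [0.6008, -0.0608, 0.0792]
eef_rot: [-2.386, -2.044, 0.0]
contact_force: [-0.5, -0.6, -0.3]
width: 0.802
grasp_force: 0.0
t: 19.32
tool_pos: [0.6608, -0.0608, 0.1997]
eef_rot: [0.248, 3.131, 0.0]
contact_force: [-0.4, -0.4, 0.1]
width: 0.997
grasp_force: 0.0
[[70, 118, 164], [76, 110, 141], [111, 124, 141], [116, 130, 149], [33, 35, 37], [31, 31, 33], [27, 44, 38], [3, 120, 82], [0, 140, 96], [0, 145, 100], [0, 146, 100], [0, 145, 100], [0, 146, 101], [0, 147, 101], [0, 147, 101], [0, 134, 92], [75, 115, 114], [153, 192, 206], [156, 196, 210], [157, 195, 209], [157, 195, 210], [156, 194, 208], [77, 158, 139], [1, 99, 68], [0, 148, 102], [0, 147, 102], [0, 148, 102], [0, 148, 102], [0, 148, 103], [0, 148, 102], [0, 146, 101], [4, 113, 80], [17, 22, 20], [32, 32, 33], [94, 104, 119], [142, 159, 181]]
[[195, 220, 239], [225, 242, 252], [228, 244, 252], [126, 143, 163], [38, 39, 42], [55, 58, 64], [20, 105, 77], [0, 190, 131], [0, 216, 150], [0, 222, 156], [0, 223, 157], [0, 219, 154], [0, 219, 155], [0, 200, 139], [0, 200, 139], [1, 157, 110], [167, 214, 223], [207, 241, 247], [208, 241, 247], [209, 242, 247], [209, 242, 248], [204, 241, 247], [47, 170, 132], [0, 181, 126], [0, 204, 142], [0, 204, 143], [0, 205, 143], [0, 205, 143], [0, 206, 143], [0, 205, 143], [0, 188, 129], [3, 125, 87], [31, 30, 34], [46, 49, 53], [109, 122, 138], [108, 121, 137]]
11148 0.08183681509725556 0.0007728649302179102 ((601.15478515625, -60.120758056640625), (150.06381225585938, 59.61769485473633), 80.8286361694336)
slopes [ 2.49504200e-03 -9.45855872e-05  8.03342732e-02]
[(array([ 0.5996, -0.0568,  0.0638]), 0.8)]
```

View pics/f1.png

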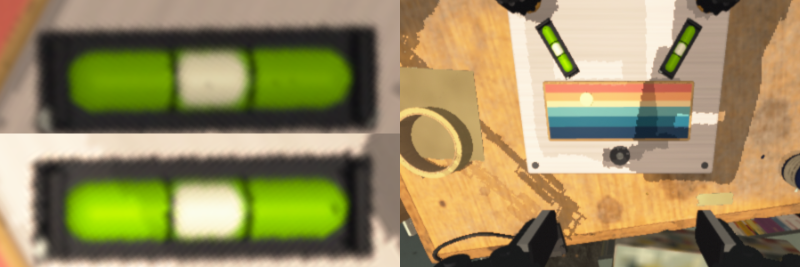

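Both bubbles sit between their lines. The panel lies flat with its top at z = 0.082, centred within 1 mm of the cones and square to the plate, and the robot is clear.

```bash
python3 -c "
from rig import manip
print(manip.sign_off())"
```

```text
the job is handed in; nothing more can be done
None
```

The job is handed in at about 19 s of the 72 s: at my last check both bubbles sat between their lines and the panel lay face up and flat, centred within about 1 mm on the four cones, with the robot clear; I never touched the tape, ink bottle, timer or mug, and `sign_off` returned no verdict.

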